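# Hold a specimen cup over its place in the opened sample drawer

## Task

Pull the drawer of the small white sample cabinet right out to its stop. Then pick up the specimen cup, lift it higher than the tube rack and carry it across, upright, without shifting the other things or touching the cabinet or drawer with the cup. Stop with the cup upright and centred over the large round recess in the drawer, its base one to two centimetres above it, so that the nurse can check the label before it goes in: do not put it down, finish while holding it still there.

Things in the scene. Friction and masses are not known exactly. Their poses are not given: they have to be found in the camera images.
- sample_cabinet: fixed white steel cabinet, 150 x 150 mm in plan and 72 mm high, with one drawer that fills its front; a pen and forceps lie on its top (up to 16 mm higher), 0 to 55 mm behind its middle. Origin: centre of its underside; z up; the front with the grey drawer panel faces its -x axis (roughly the robot's right, world -y), and the drawer slides out along -x
- sample_drawer (a joint): travel of the drawer in m: 0 shut, 0.100 fully out at its stop; it may stand a little open at the start. It slides with about 1 N of friction and stays where it is left. The drawer's front panel, 10 mm thick, has its top edge 66 mm above the trolley top; behind it lies a grey insert whose flat top is 44 mm above the trolley top, level (to 1 mm) with the drawer's side walls
- drawer_pull (a point): grip point of the round steel knob on the middle of the drawer front, 35 mm out from the panel and 45 mm above the trolley top, moves with the drawer; the knob's head is a disc 28 mm in diameter and 16 mm thick (27 to 43 mm out from the panel) on a 14 mm stem, its axis along the cabinet's x. A pinch from above with one finger on either side (fingers closing along the cabinet's y) works. Its frame is parallel to the cabinet's
- recess (a point): middle of the mouth of the large round recess, level with the top of the drawer's insert (44 mm above the trolley top): 57 mm in diameter, 18 mm deep, moves with the drawer; its centre lies 48 mm behind the back of the front panel and is hidden under the cabinet's top while the drawer is shut. Two small round holes of 21 mm lie beside it. z up, frame parallel to the cabinet's
- specimen_cup: loose specimen cup with a screw lid, 59 mm high, 20 to 80 g, standing upright on the trolley top; body 42 mm in diameter, lid 46 mm in diameter from 46 to 59 mm above the base. Grip it round the lid. Origin: centre of its base, z up through the lid; any yaw serves
- rack: bystander: loose blue tube rack, 78 x 154 mm and 64 mm high, standing across the way between cup and cabinet, its length (own y) roughly along world x. Origin: centre of its underside. Leave it where it is
- tube_a: bystander: capped tube, 18 mm in diameter and 122 mm long, standing upright in the far end of the rack (its top 127 mm above the trolley top). Origin: its bottom
- tube_b: bystander: a second tube of the same size in the rack beside it. Origin: its bottom
- antiseptic: bystander: green squeeze bottle, 41 x 61 x 99 mm, at the far right of the trolley top. Origin: centre of its base
- tape: bystander: small roll of tape lying flat, 59 mm in diameter, 19 mm high, near the bottle. Origin: centre of its underside
Mind the look-alikes: they are no part of the job. There is more than one size of the specimen_cup; the one meant has the size given above.

How it is judged:
On the way, in this order (a step that is already met when the one before it is completed fails the run):
1. the drawer is pulled out to its stop (within 5 mm) (value of joint sample_drawer above 0.095 m), for 0.2 s.
2. the cup is lifted higher than the rack (base over 66 mm above the trolley top) (height (world z) of specimen_cup above 0.066 m), for 0.1 s.
At the end, for the whole second after the job is handed in: the fingers hold the cup still and upright (within 0.15 rad) with its base 4 to 26 mm above the recess's mouth and its axis within 7 mm of the recess's centre, touching no part of cabinet or drawer; the drawer is still out, within 8 mm of its stop (value of joint sample_drawer above 0.092 m and horizontal distance between specimen_cup and recess below 0.007 m and z of specimen_cup in the frame of recess between 0.004 and 0.026 m and angle between specimen_cup's own z axis and vertical below 0.15 rad and linear speed of specimen_cup below 0.02 m/s and contact force between the fingers and specimen_cup above 1 N and contact force between specimen_cup and sample_cabinet below 0.05 N); the arm keeps its last pose, push and grip.
It fails at once if a bystander (rack, its tubes, bottle, tape) is shifted by more than 20 mm (distance of any of rack, tube_a, tube_b, antiseptic, tape from where it was at the start of the episode above 0.02 m).
It fails at once if the cup is tipped by more than 0.5 rad (angle between specimen_cup's own z axis and vertical above 0.5 rad).
It fails at once if the cup touches the cabinet or its drawer (contact force between specimen_cup and sample_cabinet above 0.5 N).
It also fails if it takes over 61 s, if anything falls off the work surface, if the arm or the gripper's body presses on something with over 40 N, if the wrist force passes 120 N, or if a joint passes its speed limit or range.

## Robot

A 6-joint arm with a two-finger parallel gripper is mounted at the origin on a cart in front of the work surface, level with it; the furniture and walls round the work are solid. World frame = base frame: x ahead of the robot, y to its left, z up, the work surface at z = 0. Lengths are in m, angles in rad, forces in N, time in s.
With the tool pointing down it reaches from about 0.3 to 0.825 m from the base axis. Payload 5.4 kg.
Tool frame: the origin (TCP) lies at the very end of the fingers, on their centre line; the grasp point (between the pads) lies 19 mm behind it; z points along the fingers, x is the direction in which the jaws open and shut, and the axes are right-handed (so a half turn about z gives the same grasp; the last joint's range is limited). The gripper opens to 92 mm and grips with 3 to 60 N. Pads are 20 mm wide; open, the fingers measure 128 mm over their backs; the gripper's body (75 mm by 189 mm) begins 69 mm behind the grasp point.
Start: joints at [1.037, 0.158, 1.597, -0, 1.386, -0.21], TCP at [0.183, 0.545, 0.215] pointing down, gripper open.
Joint ranges: [-2.91, 2.91], [-0.94, 2.29], [0.18, 2.7], [-1.29, 4.43], [0.17, 2.64], [-3, 3]. Speed limits (rad/s): [2.57, 2.57, 3.14, 3.14, 3.14, 3.14].

## Interface

Orientations are given as a rotation vector (axis times angle).
In Python, from workcell import bot gives the robot as it stands. Calls block until the motion is done:
- bot.goto(position, orientation): joint-space move of the TCP to a pose.
- bot.line_to(position, rot=None, max_speed=0.15): straight line of the TCP; rot=None keeps the orientation; max_speed is the mean speed in m/s.
- bot.set_joints(angles): joint-space move.
- bot.set_gripper(opening, newtons=None): opening from 0.0 (shut) to 1.0 (fully open); newtons is the grip in N (None keeps the last); returns when the fingers have stopped.
- bot.hold(seconds).
- bot.inverse_kinematics(position, orientation): joint angles nearest the present ones, or None.
- bot.read_camera(name): name is "scene" or "top" or "wrist"; returns a dict with "pixels" (480x640x3 uint8, blue, green, red), "fx", "fy", "cx", "cy" (pixels), "R" (3x3) and "t" (3): a world point X has camera coordinates R X + t. Camera axes: x right, y down, z forward; pixel columns grow to the right and rows downward; lengths in m; the calibration is good to about 2 mm. A picture is of the moment at which its call begins. There is no depth.
A pose or a line that the arm cannot do raises bot.MotionError and nothing moves.
- bot.job_done(): hands the job in, once; it reports no verdict.
Readings, each from a call of its own:
- bot.current_clock(): time.
- bot.current_joints(): joint angles.
- bot.current_joint_vel(): joint speeds.
- bot.current_effort(): joint torques, N m.
- bot.current_ee_pos(): TCP position.
- bot.current_tool_rot(): TCP orientation.
- bot.current_contact_force(): force on the tool from outside, world axes, zero at the start.
- bot.current_ft_torque(): the same for the moment, N m.
- bot.current_opening(): opening from 0.0 (shut) to 1.0 (fully open).
Only numpy, scipy, OpenCV 4.12 (cv2) and the standard library are available. Lean on these libraries where they do the work, as an engineer would, in place of code of your own. Each camera call takes 0.05 s, during which the arm holds its last target.

## Working session

There is one attempt and no reset: what is moved stays moved. The work goes in short steps, each a Python script; the robot and the scene stay as the last script left them, time stands still between calls to the robot, and variables do not carry over. Pictures are saved under pics/ and viewed, and the job is handed in when it is done.

```bash
mkdir -p pics; ls; python3 - <<'E'
from workcell import bot
import cv2,numpy as np
for n in ["scene","top","wrist"]:
    c=bot.read_camera(n); cv2.imwrite(f"pics/{n}0.png",c["pixels"])
    R=np.array(c["R"]);t=np.array(c["t"]); print(n,c["fx"],c["fy"],c["cx"],c["cy"],(-R.T@t).round(3),R[2].round(3))
print(bot.current_clock(),bot.current_tool_rot(),bot.current_opening())
E
```

```text
pics
scene 491.750411996849 491.750411996849 319.90153639277855 238.90350665951726 [-0.038 -0.328  0.689] [ 0.608  0.4   -0.686]
top 447.68435566744233 447.68435566744233 322.3390083011271 238.70821787700214 [0.433 0.01  0.911] [ 0.101  0.003 -0.995]
wrist 374.2863032538053 374.2863032538053 323.5604668379321 239.08709270112345 [0.112 0.568 0.384] [ 0.25  -0.086 -0.964]
0.15 [ 2.54995374e+00  1.83406305e+00 -1.99496838e-03] 0.9992324878212832
```

View pics/scene0.png

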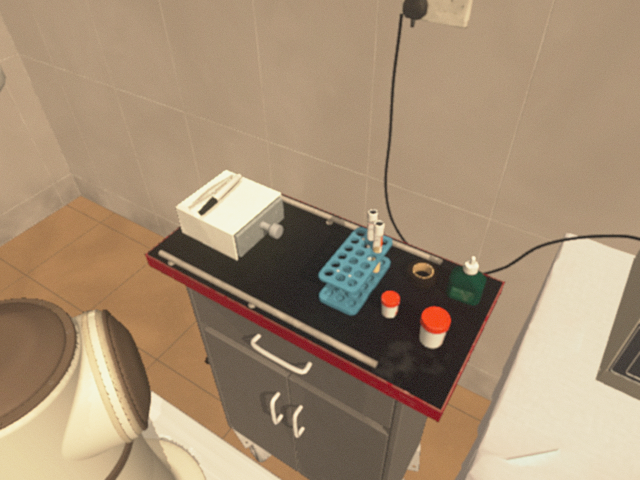

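View pics/top0.png

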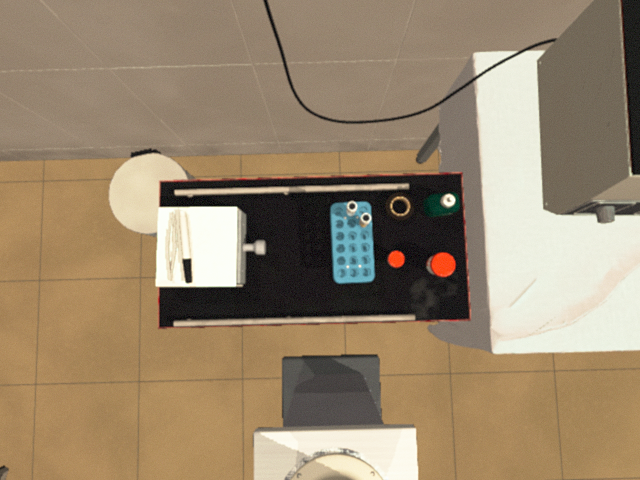

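View pics/wrist0.png

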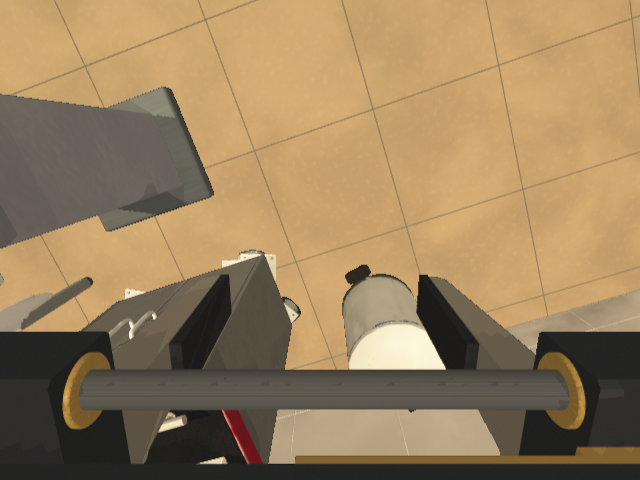

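```bash
cat > h.py <<'E'
import cv2,numpy as np
def ray(c,u,v):
    R=np.array(c["R"]);t=np.array(c["t"])
    d=R.T@np.array([(u-c["cx"])/c["fx"],(v-c["cy"])/c["fy"],1]); return -R.T@t,d
def plane(c,u,v,z):
    o,d=ray(c,u,v); return o+d*(z-o[2])/d[2]
def proj(c,X):
    p=np.array(c["R"])@np.array(X)+np.array(c["t"]); return np.array([c["fx"]*p[0]/p[2]+c["cx"],c["fy"]*p[1]/p[2]+c["cy"]])
def tri(c1,p1,c2,p2):
    A=[];b=[]
    M=np.zeros((3,3));y=np.zeros(3);L=[]
    for c,p in((c1,p1),(c2,p2)):
        o,d=ray(c,*p);d/=np.linalg.norm(d);P=np.eye(3)-np.outer(d,d);M+=P;y+=P@o;L.append((o,P))
    X=np.linalg.solve(M,y); return X,[np.linalg.norm(P@(X-o)) for o,P in L]
def redblobs(im):
    b,g,r=[im[:,:,i].astype(int) for i in range(3)]
    m=((r>150)&(g<90)&(b<90)).astype(np.uint8)
    n,l,s,ce=cv2.connectedComponentsWithStats(m)
    return m,[(s[i],ce[i],i) for i in range(1,n) if s[i][4]>100],l
E
python3 - <<'E'
from workcell import bot
from h import *
for n in["scene","top"]:
    c=bot.read_camera(n);im=c["pixels"]
    m,bl,l=redblobs(im)
    for s,ce,i in bl:
        cn,_=cv2.findContours((l==i).astype(np.uint8),cv2.RETR_EXTERNAL,cv2.CHAIN_APPROX_NONE)
        e=cv2.fitEllipse(cn[0]) if len(cn[0])>5 else None
        print(n,s,ce.round(1),e)
        if n=="top":
            for z in(.046,.059,.08):
                P=plane(c,*ce,z);print(z,P.round(4),"dia mm",(2*np.sqrt(s[4]/np.pi)/447.7*(c['t'][2]-0 and (np.array(c['R'])@P+c['t'])[2])*1000).round(1))
    cv2.imwrite(f"pics/{n}_crop.png",cv2.resize(im[150:340,140:480] if n=="top" else im[160:390,150:520],None,fx=2.1,fy=2.1,interpolation=cv2.INTER_CUBIC))
E
```

```text
scene [381 291  19  16 243] [390.2 298.4] ((390.3517150878906, 298.4486083984375), (15.785183906555176, 17.972190856933594), 98.54499816894531)
scene [421 306  30  27 622] [435.6 319.2] ((435.6531677246094, 319.3572998046875), (25.873868942260742, 29.36222267150879), 115.79969024658203)
top [388 251  17  17 208] [396.  258.6] ((395.9338684082031, 258.7026062011719), (15.806610107421875, 15.949962615966797), 126.51095581054688)
0.046 [ 0.4789 -0.1283  0.046 ] dia mm 31.4
0.059 [ 0.4782 -0.1263  0.059 ] dia mm 30.9
0.08 [ 0.4771 -0.1229  0.08  ] dia mm 30.2
top [431 252  25  25 459] [442.7 263.9] ((442.6895446777344, 264.0070495605469), (23.307716369628906, 23.719650268554688), 85.91527557373047)
0.046 [ 0.4662 -0.2177  0.046 ] dia mm 46.6
0.059 [ 0.4657 -0.2142  0.059 ] dia mm 45.9
0.08 [ 0.4649 -0.2087  0.08  ] dia mm 44.8
```

View pics/top_crop.png

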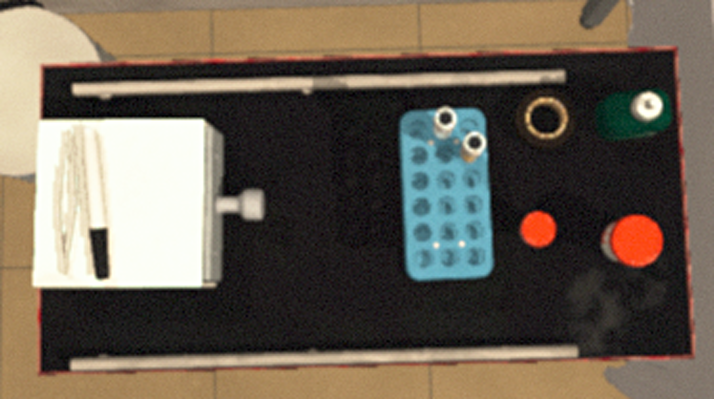

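View pics/scene_crop.png

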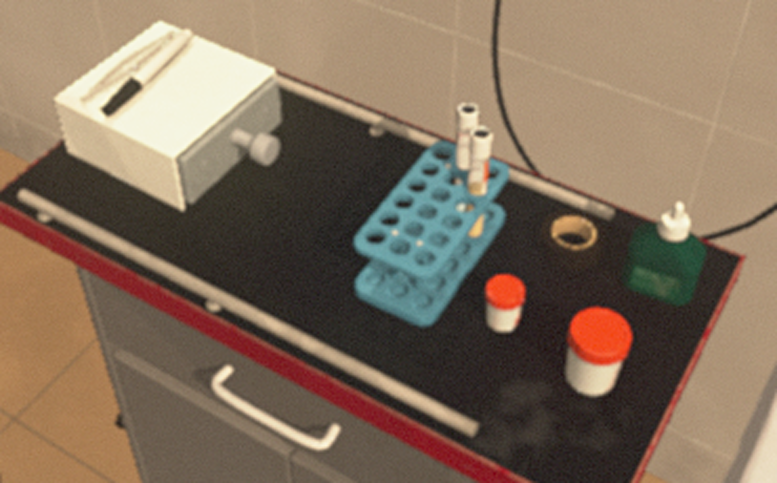

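```bash
cat > m1.py <<'E'
from workcell import bot
from h import *
c=bot.read_camera("top");im=c["pixels"];s=bot.read_camera("scene")
hsv=cv2.cvtColor(im,cv2.COLOR_BGR2HSV)
m=cv2.inRange(hsv,(0,0,215),(180,60,255)); m[:, 300:]=0; m[:195]=0;m[300:]=0;m[:,:150]=0
m=cv2.morphologyEx(m,cv2.MORPH_CLOSE,np.ones((9,9)))
m=cv2.morphologyEx(m,cv2.MORPH_OPEN,np.ones((25,25)))
cn,_=cv2.findContours(m,cv2.RETR_EXTERNAL,cv2.CHAIN_APPROX_NONE);k=max(cn,key=cv2.contourArea)
r=cv2.minAreaRect(k);print(r)
bx=cv2.boxPoints(r);P=np.array([plane(c,*p,.072) for p in bx]);print(bx.round(1),P.round(4))
print("sides",[np.linalg.norm(P[i]-P[(i+1)%4]).round(4) for i in range(4)],"dirs",[np.degrees(np.arctan2(*(P[(i+1)%4]-P[i])[[1,0]])).round(1) for i in range(4)],P.mean(0))
# knob
g=cv2.cvtColor(im,cv2.COLOR_BGR2GRAY)
print(g[240:258,236:272])
# rail
for u in (180,290,410): 
    col=g[:,u];print(u,[ (v,int(col[v])) for v in range(180,200)],[ (v,int(col[v])) for v in range(312,332)])
# cup
(_,bt,_),(_,bs,_)=redblobs(im),redblobs(s["pixels"])
t2=max(bt,key=lambda b:b[0][4]);s2=max(bs,key=lambda b:b[0][4])
print("lid",tri(c,t2[1],s,s2[1]))
E
python3 m1.py
```

```text
((193.0, 246.5), (79.0, 86.0), 90.0)
[[150. 207.]
 [236. 207.]
 [236. 286.]
 [150. 286.]] [[0.5882 0.3386 0.072 ]
 [0.5837 0.175  0.072 ]
 [0.4345 0.1761 0.072 ]
 [0.4388 0.3368 0.072 ]]
sides [np.float64(0.1637), np.float64(0.1492), np.float64(0.1608), np.float64(0.1495)] dirs [np.float64(-91.6), np.float64(179.6), np.float64(88.5), np.float64(0.7)] [0.51128029 0.25663273 0.072     ]
[[252 202 176 191 184 140 122 118  86  64  30  18  10  17  25  19  17  14
   13  42  67  89 103 101 103 103 100  92  69  39  24  26  31  25  19  29]
 [252 201 171 193 174 135 120 114  81  56  29   7  19  10   4  24  18  17
   33  72 122 136 141 140 140 143 137 137 118  63  28  23  33  22  34  36]
 [247 194 173 192 179 133 121  98  75  60  32  10   1  15  20  21  12  35
   72 107 144 165 163 160 164 163 161 157 134  78  23  17  20  19  24  19]
 [243 186 178 199 187 136 114 116 109  88  75  64  65  67  68  62  64  85
  117 134 159 176 182 181 180 177 174 172 142  91  36  17  22  28  26  27]
 [244 187 178 200 186 135 117 140 149 143 142 145 144 142 138 128 127 119
  129 146 171 190 192 189 189 192 188 180 
[... 2785 characters left out ...]
2), (323, 113), (324, 105), (325, 137), (326, 147), (327, 142), (328, 143), (329, 144), (330, 142), (331, 150)]
410 [(180, 30), (181, 26), (182, 21), (183, 30), (184, 23), (185, 19), (186, 30), (187, 16), (188, 27), (189, 21), (190, 20), (191, 13), (192, 22), (193, 9), (194, 17), (195, 20), (196, 12), (197, 25), (198, 26), (199, 29)] [(312, 16), (313, 38), (314, 81), (315, 127), (316, 160), (317, 180), (318, 188), (319, 170), (320, 113), (321, 117), (322, 139), (323, 142), (324, 142), (325, 144), (326, 139), (327, 148), (328, 144), (329, 143), (330, 142), (331, 142)]
lid (array([ 0.46596095, -0.21579573,  0.05263099]), [np.float64(0.00014642181307957251), np.float64(0.00014642181307954321)])
```

```bash
cat > m2.py <<'E'
from workcell import bot
from h import *
c=bot.read_camera("top");im=c["pixels"];s=bot.read_camera("scene")
for n,u,v,z in [("head inner top",254.5,247.2,.059),("head outer top",263.8,247.2,.059),("head axis centre",260,247.3,.045),("panel top front edge@",241,248,.066),("cab top front",236.7,248,.072),("panel front top1",241,215,.066),("panel front bottom2",241,280,.066),
 ("cabfront a",237,210,.072),("cabfront b",236.3,284,.072),("rack L",331,240,.064),("rack R",375,240,.064),("rack near",353,284,.064),("tubeA",352,207,.127),("tubeB",366,218,.127),("bottle",447,201,.099),("railfront",290,320.5,.03),("railback",290,189,.03),("tape",400,206,.019),("trolleyR",466,250,0),("trolleyL",160,250,0)]:
    print(n,plane(c,u,v,z).round(4))
hov=(0.51,0.145,0.20)
print(bot.inverse_kinematics(hov,(np.pi,0,0)))
for X in [(0.51,.145,.045),(.51,.18,.066)]: print(proj(s,X),proj(c,X))
E
python3 m2.py
```

```text
head inner top [0.5072 0.1428 0.059 ]
head outer top [0.5068 0.125  0.059 ]
head axis centre [0.508  0.1343 0.045 ]
panel top front edge@ [0.5058 0.1673 0.066 ]
cab top front [0.5055 0.1743 0.072 ]
panel front top1 [0.569  0.1667 0.066 ]
panel front bottom2 [0.4454 0.1678 0.066 ]
cabfront a [0.5778 0.1731 0.072 ]
cabfront b [0.4382 0.1755 0.072 ]
rack L [ 0.5166 -0.0036  0.064 ]
rack R [ 0.5143 -0.0871  0.064 ]
rack near [ 0.4323 -0.0426  0.064 ]
tubeA [ 0.5681 -0.0415  0.127 ]
tubeB [ 0.5477 -0.0655  0.127 ]
bottle [ 0.5792 -0.2179  0.099 ]
railfront [0.3651 0.0799 0.03  ]
railback [0.6246 0.0749 0.03  ]
tape [ 0.586  -0.1453  0.019 ]
trolleyR [ 0.4949 -0.2787  0.    ]
trolleyL [0.5119 0.3453 0.    ]
[ 4.88953719e-02  5.37298055e-02  1.73951531e+00 -4.44089210e-16
  1.34834754e+00  4.88953719e-02]
[271.40956495 227.98803372] [254.46120166 246.41165123]
[256.16763476 213.74939115] [234.27444834 245.98478159]
```

```bash
python3 - <<'E'
from workcell import bot
from h import *
bot.goto((0.507,0.134,0.2),(np.pi,0,0))
c=bot.read_camera("wrist");cv2.imwrite("pics/w1.png",c["pixels"])
s=bot.read_camera("top");cv2.imwrite("pics/t1.png",s["pixels"])
print(bot.current_clock(),bot.current_ee_pos(),proj(c,(.507,.134,.045)),proj(c,(.507,.134,.181)))
E
```

```text
2.4417 [0.50681899 0.13484258 0.20004192] [323.52628657 222.88999686] [323.88508676 278.8185931 ]
```

View pics/w1.png

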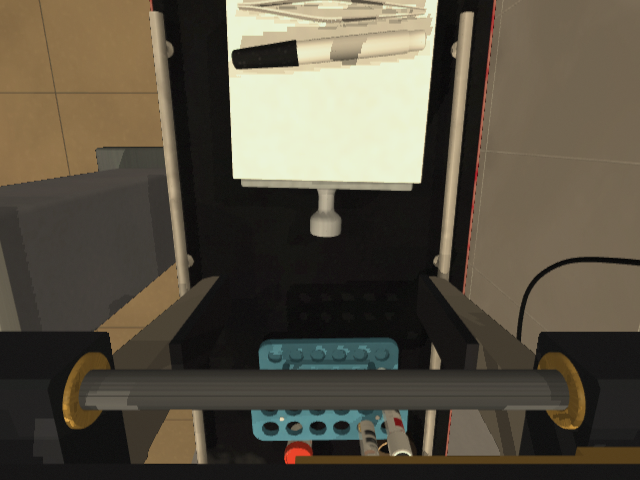

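```bash
cat > m3.py <<'E'
from workcell import bot
from h import *
c=bot.read_camera("wrist");im=c["pixels"];g=cv2.cvtColor(im,cv2.COLOR_BGR2GRAY).astype(float)
# cabinet top front edge: white->grey transition
pts=[]
for u in range(245,412,4):
    col=g[165:200,u]; d=col[1:]-col[:-1]
    v=165+np.argmin(d)+.5; pts.append((u,v))
    if u%40==5: print(u,col.astype(int).tolist())
P=np.array([plane(c,u,v,.072)[:2] for u,v in pts]); k=np.polyfit(P[:,0],P[:,1],1);print("front edge slope",k, np.abs(P[:,1]-np.polyval(k,P[:,0])).max())
for row in (217,221,225,229,233): 
    print(row,g[row,300:352].astype(int).tolist())
print(g[200:245,325].astype(int).tolist())
E
python3 m3.py
```

```text
245 [236, 236, 235, 236, 236, 237, 237, 236, 237, 237, 237, 237, 236, 217, 153, 135, 150, 160, 163, 162, 159, 123, 32, 21, 19, 20, 16, 20, 19, 18, 17, 19, 18, 16, 15]
285 [238, 238, 237, 238, 237, 237, 238, 238, 238, 237, 238, 237, 238, 236, 217, 157, 150, 161, 160, 161, 161, 161, 128, 30, 18, 17, 18, 18, 20, 17, 19, 19, 19, 18, 16]
325 [237, 238, 238, 238, 237, 237, 237, 237, 237, 237, 237, 237, 237, 237, 237, 216, 152, 139, 141, 149, 160, 159, 158, 147, 144, 162, 166, 166, 166, 171, 178, 177, 175, 175, 174]
365 [237, 237, 237, 237, 236, 236, 236, 235, 235, 235, 235, 235, 235, 235, 235, 234, 213, 143, 133, 149, 160, 160, 159, 155, 122, 27, 16, 16, 14, 17, 16, 17, 16, 15, 17]
405 [237, 237, 237, 236, 236, 236, 236, 236, 236, 237, 236, 237, 237, 237, 238, 237, 236, 213, 142, 141, 153, 153, 156, 156, 154, 122, 29, 19, 18, 18, 16, 20, 20, 20, 20]
front edge slope [-0.0233064   0.18146849] 0.005116066176164474
217 [19, 19, 19, 20, 20, 20, 18, 17, 21, 18, 43, 89, 98, 102, 108, 109, 112, 116, 118, 119, 116, 113, 115, 116, 117, 117, 117, 118, 119, 118, 114, 114, 112, 114, 114, 109, 108, 104
[... 544 characters left out ...]
229 [20, 19, 19, 18, 18, 20, 20, 20, 20, 19, 111, 131, 144, 148, 155, 159, 162, 165, 166, 171, 173, 171, 168, 164, 166, 167, 166, 160, 160, 160, 155, 150, 144, 144, 139, 134, 125, 118, 108, 96, 79, 36, 18, 16, 16, 19, 19, 17, 16, 18, 18, 15]
233 [19, 20, 20, 18, 20, 20, 20, 18, 19, 17, 53, 105, 147, 153, 157, 161, 163, 166, 169, 172, 173, 171, 167, 165, 167, 166, 164, 161, 158, 158, 153, 146, 144, 140, 137, 129, 121, 115, 103, 91, 51, 20, 16, 19, 19, 18, 19, 18, 19, 16, 18, 19]
[175, 173, 174, 174, 173, 173, 172, 171, 172, 168, 159, 150, 141, 130, 120, 115, 112, 117, 126, 136, 146, 153, 161, 167, 168, 168, 167, 167, 167, 167, 167, 166, 167, 166, 167, 169, 143, 66, 19, 20, 17, 20, 19, 17, 20]
```

```bash
python3 - <<'E'
from workcell import bot
from h import *
c=bot.read_camera("wrist")
print("outer",plane(c,325.5,236.5,.059),"axis",plane(c,325.5,225,.045),"cabfront",plane(c,325,181,.072),"panelfront",plane(c,325,188.5,.066))
print(plane(c,365,189.5,.066),plane(c,285,187.3,.066))
print("cab corners front",plane(c,234,178.2,.072),plane(c,422,183.2,.072))
E
```

```text
outer [0.50870925 0.12511546 0.059     ] axis [0.5087819  0.13200194 0.045     ] cabfront [0.50809514 0.17410684 0.072     ] panelfront [0.50814248 0.16736053 0.066     ]
[0.54069071 0.16658418 0.066     ] [0.47565492 0.16829783 0.066     ]
cab corners front [0.43611949 0.17622491 0.072     ] [0.58514326 0.17245925 0.072     ]
```

```bash
cat >> h.py <<'E'
from scipy.spatial.transform import Rotation as Ro
def down(yaw): return (Ro.from_euler('z',yaw)*Ro.from_euler('x',np.pi)).as_rotvec()
YAW=-0.025; OUT=np.array([-.025,-1,0])/np.hypot(.025,1)
E
python3 - <<'E'
from workcell import bot
from h import *
k=np.array([.5086,.1327,.026])
bot.goto(k+[0,0,.07],down(YAW))
bot.line_to(k,down(YAW),max_speed=.1)
print(bot.current_clock(),bot.current_ee_pos(),bot.current_contact_force())
bot.set_gripper(0.2,20)
print(bot.current_opening()*92,bot.current_ee_pos(),bot.current_contact_force())
bot.line_to(k+OUT*.08,max_speed=.1)
f0=bot.current_contact_force();print(bot.current_ee_pos(),f0,bot.current_clock())
for d in np.arange(.084,.112,.003):
    bot.line_to(k+OUT*d,max_speed=.05); f=bot.current_contact_force();print(d.round(4),bot.current_ee_pos().round(4) if hasattr(bot.current_ee_pos(),'round') else bot.current_ee_pos(),np.round(f,1))
    if f[1]-f0[1]>6: break
print(bot.current_clock())
c=bot.read_camera("wrist");cv2.imwrite("pics/w2.png",c["pixels"])
s=bot.read_camera("scene");cv2.imwrite("pics/s2.png",s["pixels"])
E
```

```text
3.8917 [0.50938675 0.13273155 0.02679804] [ 0.37298446 -0.188776    0.00112824]
26.959418436405983 [0.50830048 0.1327056  0.02595825] [-1.46202909 -1.1556072   1.89849013]
[0.50644342 0.05268832 0.02594431] [-1.48658723 -0.51249499  1.6048919 ] 5.8417
0.084 [0.5064 0.0488 0.026 ] [-2.4 -1.5  1.7]
0.087 [0.5063 0.0456 0.0259] [-2.4  0.4  0.7]
0.09 [0.5062 0.0424 0.0259] [-3.2 -0.6  2.7]
0.093 [0.5062 0.0408 0.0259] [-1.7  4.8  1.2]
0.096 [0.5062 0.0406 0.0259] [-1.2 17.7  1.4]
7.0917
```

View pics/w2.png

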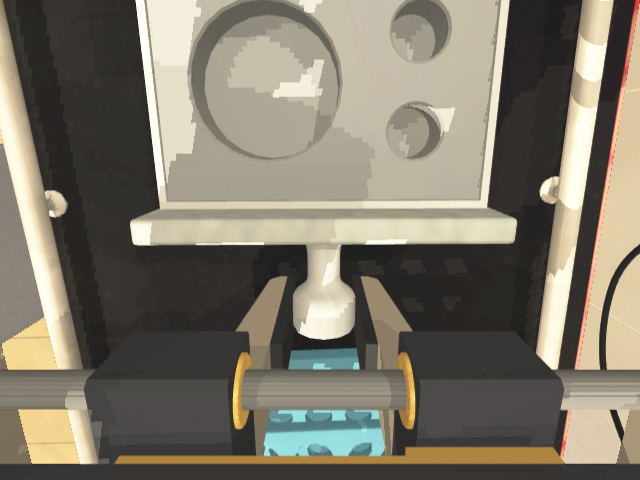

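View pics/s2.png

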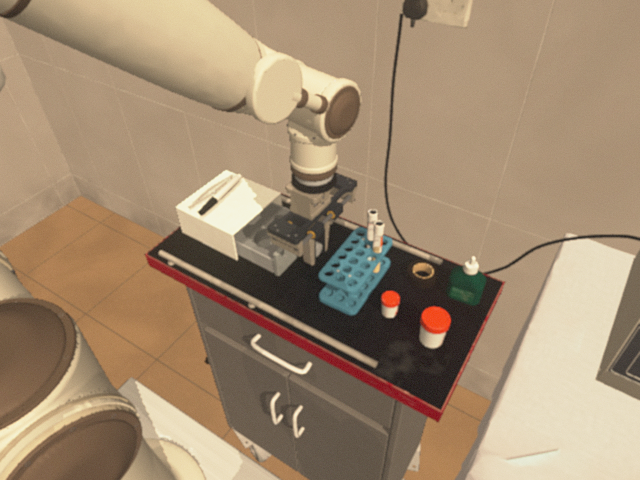

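```bash
cat > rec.py <<'E'
from h import *
def recess(c,guess,name=None):
    """circle at z=.044: rectify plane z=.044 locally and sample edge radially"""
    g=cv2.cvtColor(c["pixels"],cv2.COLOR_BGR2GRAY).astype(np.float32)
    g=cv2.GaussianBlur(g,(3,3),0)
    cen=np.array(guess[:2])
    for it in range(6):
        E=[]
        for a in np.linspace(0,2*np.pi,120,endpoint=False):
            rr=np.arange(.0225,.0335,.0003)
            uv=np.array([proj(c,(cen[0]+r*np.cos(a),cen[1]+r*np.sin(a),.044)) for r in rr]).astype(np.float32)
            if uv.min()<1 or uv[:,0].max()>638 or uv[:,1].max()>478: continue
            p=cv2.remap(g,uv[:,0].reshape(1,-1),uv[:,1].reshape(1,-1),cv2.INTER_LINEAR)[0]
            d=np.diff(p); i=np.argmax(d)
            if d[i]>2.5: r=rr[i]+.00015; E.append((cen[0]+r*np.cos(a),cen[1]+r*np.sin(a)))
        E=np.array(E); w=np.ones(len(E),bool)
        for _ in range(4):
            A=np.c_[2*E[w],np.ones(w.sum())];s=np.linalg.lstsq(A,(E[w]**2).sum(1),rcond=None)[0]
            r=np.sqrt(s[2]+s[0]**2+s[1]**2); res=np.abs(np.hypot(*(E-s[:2]).T)-r); w=res<max(.0008,2*np.median(res))
        cen=s[:2]
    if name:
        im=c["pixels"].copy()
        for a in np.linspace(0,2*np.pi,90): 
            q=proj(c,(cen[0]+.0285*np.cos(a),cen[1]+.0285*np.sin(a),.044));cv2.circle(im,tuple(int(x) for x in q.round()),0,(0,0,255),-1)
        cv2.circle(im,tuple(int(x) for x in proj(c,(*cen,.044)).round()),2,(0,255,0),-1)
        cv2.imwrite(name,im)
    return cen,2*r,w.sum(),len(w),np.median(res)
E
python3 - <<'E'
from workcell import bot
from h import *
from rec import recess
c=bot.read_camera("wrist"); p=plane(c,265,80,.044);print(p)
print(recess(c,p,"pics/rec1.png"))
k=np.array([.5086,.1327,.026])
bot.line_to(k+OUT*.0925,max_speed=.05);print(bot.current_contact_force())
bot.set_gripper(0.75)
q=np.array(bot.current_ee_pos()); print(q,bot.current_contact_force())
bot.line_to(q*[1,1,0]+[0,0,.16],max_speed=.15)
bot.goto((.49,.085,.2),down(YAW))
c=bot.read_camera("wrist");cv2.imwrite("pics/w3.png",c["pixels"])
print(recess(c,p,"pics/rec2.png"),bot.current_clock())
E
```

```text
[0.48644635 0.13503452 0.044     ]
(array([0.4864555 , 0.13447349]), np.float64(0.05829608493346534), np.int64(82), 96, np.float64(0.0003784086028827925))
[-1.90694335  4.04529368  1.33490195]
[0.50631184 0.04020345 0.02600713] [-0.35131028  0.71520223 -0.44949459]
(array([0.48643074, 0.13408701]), np.float64(0.05747012748392184), np.int64(112), 112, np.float64(0.0002103360480836692)) 9.7
```

View pics/rec2.png

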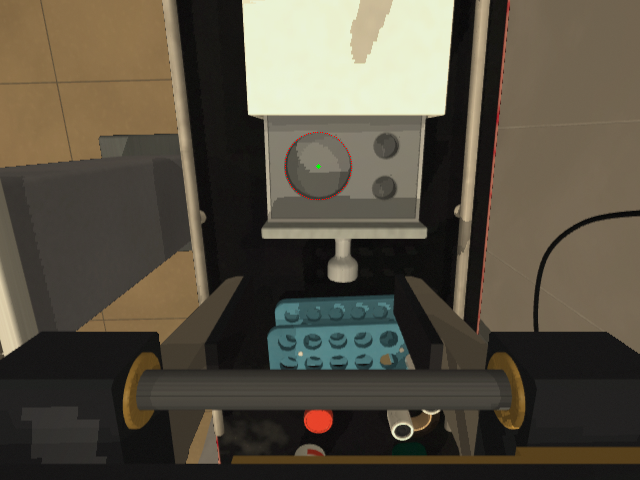

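```bash
python3 - <<'E'
from workcell import bot
from h import *
bot.goto((.466,-.215,.2),down(0))
c=bot.read_camera("wrist");im=c["pixels"]
m,bl,l=redblobs(im)
for s,ce,i in bl: print(s,ce.round(1),plane(c,*ce,.059).round(4))
t=bot.read_camera("top")
for s,ce,i in redblobs(t["pixels"])[1]: print("top",s,ce)
print(proj(c,(.466,-.215,.059)),bot.current_clock())
cv2.imwrite("pics/w4.png",im)
E
```

```text
[ 321  106   37   38 1072] [339.  124.2] [ 0.4784 -0.1313  0.059 ]
[ 297  199   52   54 2079] [323.  226.5] [ 0.4656 -0.2148  0.059 ]
top [388 251  16  16 203] [395.90147783 258.70935961]
top [431 253  25  24 461] [442.77006508 264.12798265]
[323.39012899 226.73241642] 10.95
```

View pics/w4.png

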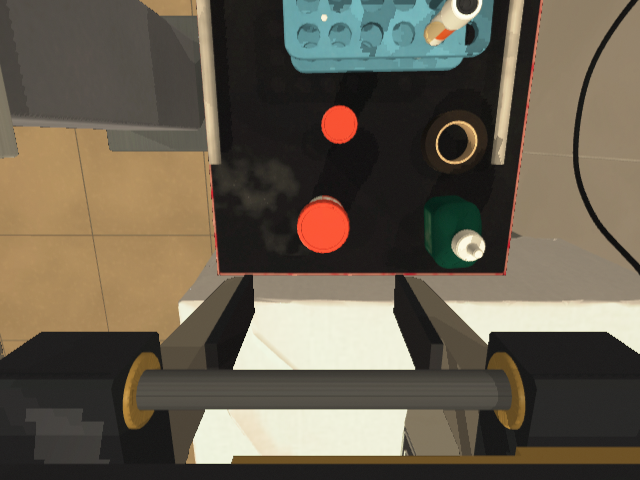

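```bash
python3 - <<'E'
from workcell import bot
from h import *
k=np.array([.4656,-.2146,.0335])
bot.line_to(k+[0,0,.06],down(0),max_speed=.2)
bot.line_to(k,max_speed=.1)
print(bot.current_ee_pos(),bot.current_contact_force())
bot.set_gripper(0.3,20)
print(bot.current_opening()*92,bot.current_ee_pos(),bot.current_contact_force(),bot.current_clock())
bot.line_to(k+[0,0,.03],max_speed=.1)
print(bot.current_opening()*92,bot.current_contact_force())
c=bot.read_camera("wrist");cv2.imwrite("pics/w5.png",c["pixels"])
s=bot.read_camera("scene");cv2.imwrite("pics/s5.png",s["pixels"][180:400,250:520].repeat(2,0).repeat(2,1))
E
```

```text
[ 0.46615151 -0.21504043  0.03420372] [ 1.03948895 -0.03697796  0.84801113]
44.12500653492001 [ 0.46593096 -0.21480856  0.03391184] [-0.40194615  0.76309133  1.93962882] 12.875
44.5744612751671 [ 0.39254329 -0.1760376  -0.31867976]
```

View pics/w5.png

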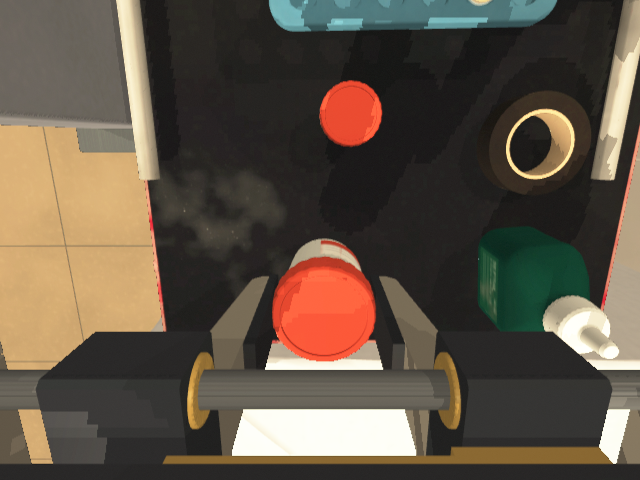

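View pics/s5.png

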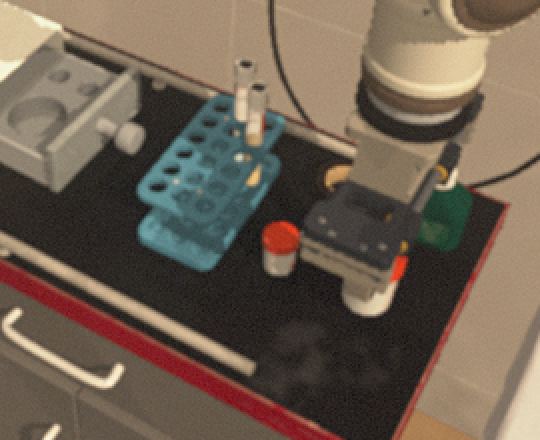

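```bash
cat > lid.py <<'E'
from h import *
def lid(c,tcp):
    im=c["pixels"];b,g,r=[im[:,:,i].astype(int) for i in range(3)]
    m=((r>225)&(g<130)&(b<110)).astype(np.uint8); m[:200]=0;m[366:]=0;m[:,:260]=0;m[:,390:]=0
    n,l,s,ce=cv2.connectedComponentsWithStats(m);i=1+np.argmax(s[1:,4])
    cn=max(cv2.findContours((l==i).astype(np.uint8),cv2.RETR_EXTERNAL,cv2.CHAIN_APPROX_NONE)[0],key=len)
    W=np.array([plane(c,*q,tcp[2]+.0254)[:2] for q in cn[:,0,:]],np.float32)
    (x,y),rad=cv2.minEnclosingCircle(W); 
    return s[i],np.array([x,y])-tcp[:2],2*rad
E
python3 - <<'E'
from workcell import bot
from h import *
from lid import lid
k=np.array([.4656,-.2146,.2])
bot.line_to(k,max_speed=.15)
print(bot.current_opening()*92,bot.current_clock())
c=bot.read_camera("wrist");cv2.imwrite("pics/w6.png",c["pixels"]);print(lid(c,np.array(bot.current_ee_pos())))
bot.line_to((.4864,.1341,.2),max_speed=.12)
bot.hold(.3)
print(bot.current_opening()*92,bot.current_ee_pos(),bot.current_clock())
c=bot.read_camera("wrist");cv2.imwrite("pics/w7.png",c["pixels"]);print(lid(c,np.array(bot.current_ee_pos())))
s=bot.read_camera("scene");cv2.imwrite("pics/s7.png",s["pixels"][120:400,150:520].repeat(2,0).repeat(2,1))
E
```

```text
44.479514496735874 14.4833
(array([ 276,  270,   98,   91, 6230], dtype=int32), array([-0.00020393, -0.00084732]), 0.04322191700339317)
44.599246143575236 [0.4863961  0.13401795 0.19999132] 17.8917
(array([303, 271,  60,  19, 400], dtype=int32), array([0.003732  , 0.01489081]), 0.025374215096235275)
```

View pics/w7.png

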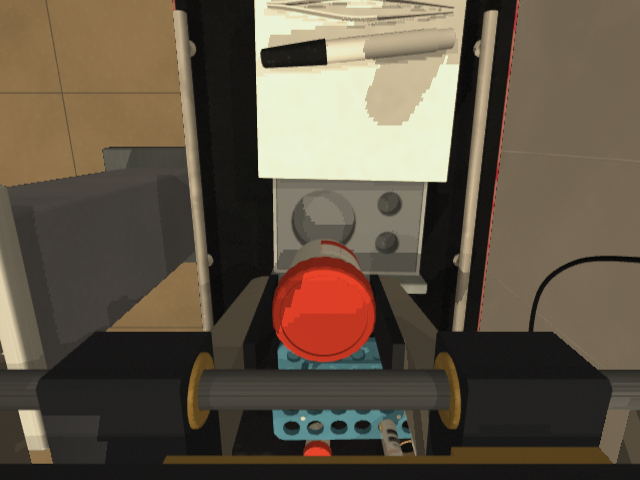

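View pics/s7.png

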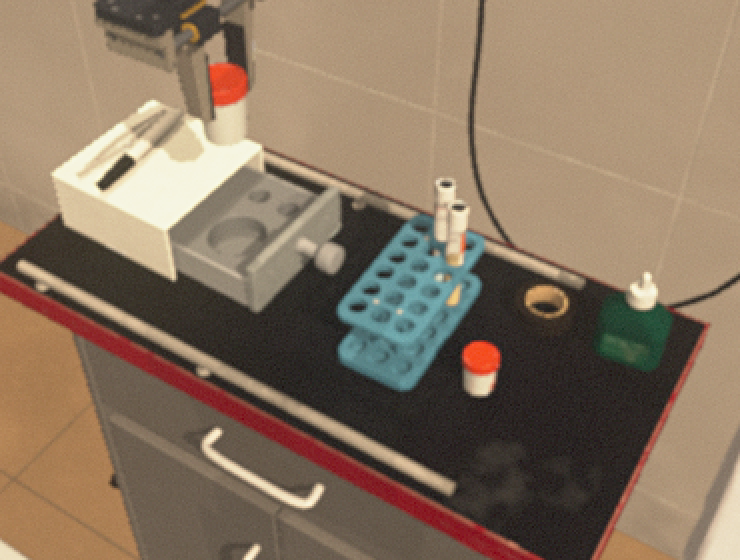

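```bash
python3 - <<'E'
from workcell import bot
from h import *
from rec import recess
c=bot.read_camera("wrist"); print(recess(c,(.4864,.1341)))
bot.line_to((.4864,.1345,.0935),max_speed=.07)
bot.hold(.5)
print(bot.current_opening()*92,bot.current_ee_pos(),bot.current_contact_force(),bot.current_clock())
for n in("wrist","scene","top"):
    c=bot.read_camera(n);cv2.imwrite(f"pics/{n}8.png",c["pixels"] if n!="scene" else cv2.resize(c["pixels"][150:330,150:390],None,fx=3,fy=3,interpolation=cv2.INTER_CUBIC))
    if n=="scene":
        # predicted base ellipse & axis
        for z in(.0595,.1055,.1185): print(z,((proj(c,(.4864,.1341,z))-[150,150])*3).round(0))
E
```

```text
(array([0.486313  , 0.13400928]), np.float64(0.057584811288006556), np.int64(72), 81, np.float64(0.00017297349159799136))
44.52171546550199 [0.48640863 0.13449867 0.09353175] [ 0.23667978  0.57387261 -0.47954407] 20.2167
0.0595 [354. 244.]
0.1055 [347. 189.]
0.1185 [345. 172.]
```

View pics/wrist8.png

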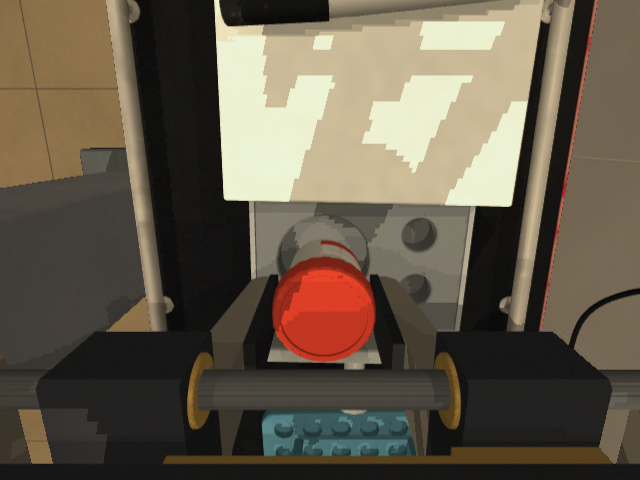

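View pics/scene8.png

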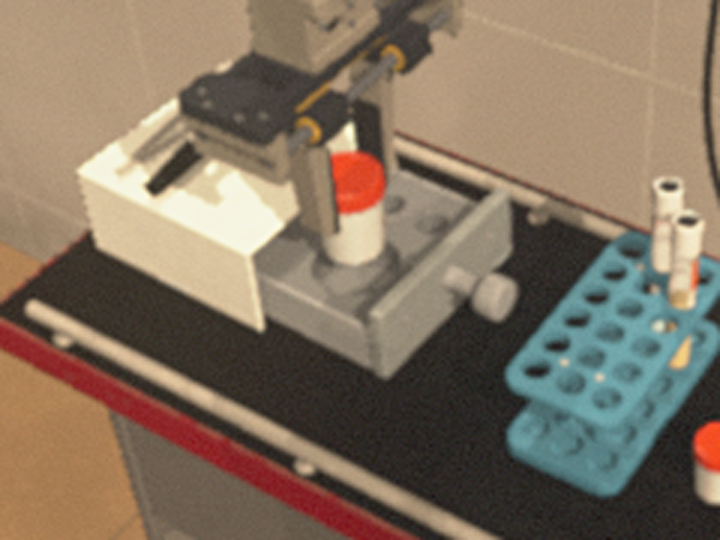

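```bash
python3 - <<'E'
from workcell import bot
import numpy as np
print(np.abs(bot.current_joint_vel()).max(),bot.current_opening()*92)
bot.job_done(); print(bot.current_clock(),bot.current_ee_pos())
E
```

```text
0.0017611867077828725 44.492573356284645
the job is handed in; nothing more can be done
the job is handed in; nothing more can be done
```

The job is handed in at about 20 s of the 61 s allowed; the interface reports no verdict. The cup is held still and upright over the large round recess, with the drawer out.

- **Drawer:** I gripped the knob and pulled until it met the stop. The pull force rose to 17.7 N with no further movement. Later wrist pictures put the recess within 0.2 mm of where it was just after the release, so the drawer stayed out.
- **Cup:** Two red-lidded cups could be confused. I took the larger one, at pixel (443, 264) in the top view, because its lid measured about 46 mm; the one at (396, 259) measured 31 mm. I lifted it to about 166 mm and carried it over the rack.
- **Final position:** The recess measured (0.486, 0.134) m with a 57.5 mm mouth (57 mm given). The tool stands at (0.4864, 0.1345) m with its tip 93.5 mm up. From the tip height at the grasp, that puts the cup's base about 15 to 16 mm above the recess. The cup sits about 1 mm off the tool's centre line, so it should be centred to about 1 mm, on top of the cameras' 2 mm calibration error.
- **Last checks:** The fingers held at 44.5 mm, joint speeds were near zero and the force on the tool was under 1 N. The last pictures show the cup upright and clear of the drawer and cabinet. The rack, tubes, bottle and tape looked unmoved in the pictures, but I did not measure them again at the end.
- **Failed check:** One repeat of the automatic lid measurement, at the end of the carry, picked up only part of the lid and gave a wrong offset. I discarded it, because the lid sat in the same place in the image as before.

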